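Refill the memo box from behind the stamps

TASK

Refill the empty memo box with the spare block of note paper, which lies at the back of the desk tray behind two stamps and a glue stick. First clear all three out of the way and stand them upright on the cork mat, leaving the block where it is; then lay the block flat in the memo box; only then stand each of the three back in the very place in the tray where it was at the start, upright and with the stamps turned as they were.

Things in the scene. Friction and masses are not known exactly. Their poses are not given: they have to be found in the camera images.
- desk_tray: Fixed low grey tray, 136 (its x) by 216 (its y) mm, floor 4 mm thick, rim 10 mm high. Origin at the centre of its underside. On three flush felt rests in its front half (x = -28, y = -64, 0, +64 mm in its frame; -x is toward the robot) stand the stamps and the glue stick, each anywhere in the row. The note block lies behind them, about 11 mm clear of the stamps.
- note_block: Loose block of white note paper, 60 (x) by 110 (y) by 32 (z) mm, 0.15 kg. Origin at the centre of its underside. It starts flat on the tray floor at about x = +26 mm, y = 0 in the tray's frame, its axes along the tray's. Grasp it across its 60 mm by its upper 16 mm, so that the fingers stay above the memo box walls.
- short_stamp: Loose hand stamp with a red turned handle: wooden foot 25 (x) by 46 (y) by 18 mm high, round handle up to 24 mm across from there to the top at 70 mm, 0.06 kg. Origin at the centre of its underside; its y starts along the tray's y.
- long_stamp: Loose hand stamp with a black turned handle: wooden foot 25 (x) by 58 (y) by 18 mm high, round handle up to 24 mm across from there to the top at 70 mm, 0.06 kg. Origin at the centre of its underside; its y starts along the tray's y.
- glue_stick: Loose standing glue stick with a blue cap that is fast, a cylinder 26 mm across and 86 mm high, 0.035 kg. Origin at the centre of its underside.
- cork_mat: Fixed cork mat, the side area, 140 (x) by 200 (y) by 4 mm thick, either left or right of the tray. Origin at the centre of its underside; its top is 4 mm above the desk.
- memo_box: Fixed black open memo box, outside 84 (x) by 134 (y) mm and 16 mm high, walls 4 mm, so inside 76 by 126 mm; its floor is 4 mm thick. On the other side of the tray from the mat. Origin at the centre of its underside. The block fits with its long side along the box's y, either way round.

How it is judged:
By the outcome, as a careful person would: the job done as asked, in the order asked, and still so for the second after the job is handed in, with the robot touching nothing.
It also fails if it takes over 131 s, if anything falls off the work surface, if the arm or the gripper's body presses on something with over 40 N, if the wrist force passes 120 N, or if a joint passes its speed limit or range.

ROBOT

A 6-joint arm with a two-finger parallel gripper is mounted at the origin on the work surface; the furniture and walls round the work are solid. World frame = base frame: x ahead of the robot, y to its left, z up, the work surface at z = 0. Lengths are in m, angles in rad, forces in N, time in s.
With the tool pointing down it reaches from about 0.2 to 0.875 m from the base axis. Payload 3.4 kg.
Tool frame: the origin (TCP) lies at the very end of the fingers, on their centre line; the grasp point (between the pads) lies 19 mm behind it (robot.grip_point_offset is the distance from the TCP to the grasp point, in m); z points along the fingers, y is the line along which they close (so a half turn about z gives the same grasp; the last joint's range is limited). The gripper opens to 94 mm and grips with 3 to 60 N. Pads are 16 mm wide; open, the fingers measure 119 mm over their backs; the gripper's body (75 mm by 177 mm) begins 78 mm behind the grasp point.
Start: joints at [-1.432, 0.276, 1.505, -0, 1.361, -0.121], TCP at [0.148, -0.556, 0.205] pointing down, gripper open.
Joint ranges: [-2.89, 2.89], [-0.75, 2.08], [0.22, 2.7], [-1.18, 4.32], [0.11, 2.71], [-2.7, 2.7]. Speed limits (rad/s): [2.57, 2.57, 3.14, 3.14, 3.14, 3.14].

INTERFACE

Orientations are given as a unit quaternion [w, x, y, z].
In Python, from cell import robot gives the robot as it stands.
- The arm moves only by the shell command python3 -m crank 'ROWS' [FORCE]. ROWS is text: rows parted by semicolons, each of 7 numbers parted by spaces: the shift along the tool's x, y, z in units of 30 mm (1.0 is 30 mm), then the turn, a rotation vector about the tool's x, y, z in units of 10 degrees (1.0 is 10 degrees), then the finger opening in mm, from 0 to 94. A call has 1 to 12 rows; each row shifts and turns the commanded pose from where the row before left it, along the tool's axes as they then stand; what a row does not reach is not made up. A row lasts 1/8 s, in which the tool goes at most 62.5 mm and 10.7 degrees, less where a joint would pass 70% of its speed; a pose out of reach is approached as far as the arm can. A call is refused whole if a number of a shift passes 1 or a number of a turn 1, either way. A call with a gripper value outside its range is refused whole. The fingers move at their own pace and stop on an object; FORCE is the grip in N (left out, the last holds). Time passes only in rows, so rows that do not move let the fingers close. It gives the time, the measured TCP pose, the force, the opening and the grip force at its end, in the units of the state.
- robot.get_obs(): the state, without advancing time (a new reading comes with each control period).
- robot.get_image(name): name is "scene" or "top" or "wrist"; returns the picture (420x560x3 uint8, red, green, blue); there is no depth.
- robot.camera_params(name): a dict with "intrinsics" (3x3 intrinsics, pixels), "cam_to_world" (4x4, takes a point from camera to world coordinates). Camera axes: x right, y down, z forward; pixel columns grow to the right and rows downward; lengths in m; the calibration is good to about 2 mm. A picture is of the moment at which its call begins: read the wrist's pose just before it. camera_params takes no time and is no camera call; for the wrist camera it gives the pose at the moment of the call.
- robot.hand_in(): hands the job in; it is judged then, once.
Trained networks look in the newest picture that a camera, given by its name, has taken for a name from the list of things; names that differ only in an ending like _2 or _b are one class to them, and where a whole thing is asked for, a point or a joint stands for the part that bears it (a point fixed in the world has none). Each returns a list of dicts, best first, with "score" (0 to 1); they miss things now and then, are a little off and sometimes report something else, mostly with a low value. They report only what shows in the picture. A call takes as long as a camera call.
- robot.boxes_of(query, camera): "rect" ([left, top, right, bottom] in pixels, round what is visible of it).
- robot.silhouettes(query, camera): "mask" (420x560 bool, what is visible of it) and "rect" ([left, top, right, bottom] in pixels, round what is visible of it).
The state is a dict: "clock": time; "joint_pos": joint angles; "qd": joint speeds; "joint_efforts": joint torques, N m; "tcp_pos": TCP position; "tool_rot": TCP orientation; "contact_force": force on the tool from outside, world axes, zero at the start; "ft_torque": the same for the moment, N m; "finger_gap": finger opening in m; "gripper_force": force on a finger pad.
Only numpy, scipy, OpenCV 4.12 (cv2) and the standard library are available. Lean on these libraries where they do the work, as an engineer would, in place of code of your own. Each camera call takes 0.05 s, during which the arm holds its last target. There are 200 camera calls.

## Working session

There is one attempt and no reset: what is moved stays moved. The work goes in short steps, Python scripts to look and compute and a shell command to move; the robot and the scene stay as the last step left them, time stands still between calls to the robot, and variables do not carry over. Pictures are saved under pics/ and viewed, at most 14 in all, crops included, and the job is handed in when it is done.

```bash
mkdir -p pics; ls
cat > h.py <<'E'
import numpy as np, cv2
from cell import robot
def snap(n,f):
    im=robot.get_image(n); cv2.imwrite('pics/'+f,im[:,:,::-1]); return im
def ray(cam,u,v,z):
    p=robot.camera_params(cam);K=np.array(p['intrinsics']);T=np.array(p['cam_to_world'])
    d=T[:3,:3]@np.linalg.solve(K,[u,v,1.]);o=T[:3,3];return o+d*(z-o[2])/d[2]
def proj(cam,P):
    p=robot.camera_params(cam);K=np.array(p['intrinsics']);T=np.array(p['cam_to_world'])
    q=K@(T[:3,:3].T@(np.array(P)-T[:3,3]));return q[:2]/q[2]
def rot():
    from scipy.spatial.transform import Rotation as R
    w,x,y,z=robot.get_obs()['tool_rot'];return R.from_quat([x,y,z,w])
E
python3 - <<'E'
from h import *
snap('scene','s0.png');
print({k:np.round(v,3).tolist() for k,v in robot.get_obs().items()})
snap('top','t0.png')
for c in('top','scene'):
  print(c,np.round(robot.camera_params(c)['cam_to_world'],3).tolist(),np.round(robot.camera_params(c)['intrinsics'],1).tolist())
for q in ['desk_tray','note_block','short_stamp','long_stamp','glue_stick','cork_mat','memo_box']:
  for d in robot.silhouettes(q,'top')[:2]:
    m=d['mask'].astype(np.uint8);c=cv2.minAreaRect(cv2.findNonZero(m)); print(q,round(d['score'],2),d['rect'],np.round(c[0],1),np.round(c[1],1),round(c[2],1),m.sum())
E
```

```text
pics
{'clock': 0.05, 'joint_pos': [-1.432, 0.277, 1.506, -0.0, 1.361, -0.121], 'qd': [0.001, -0.001, -0.0, -0.001, -0.001, -0.0], 'joint_efforts': [0.002, -40.583, -23.805, 0.07, 0.029, -0.0], 'tcp_pos': [0.148, -0.555, 0.205], 'tool_rot': [-0.001, 0.992, 0.13, -0.0], 'contact_force': [0.97, 0.214, -0.074], 'ft_torque': [-0.015, -0.018, 0.005], 'gripper_force': 0.0, 'finger_gap': 0.094}
top [[0.017, -0.979, 0.202, 0.317], [-1.0, -0.015, 0.009, -0.018], [-0.005, -0.202, -0.979, 1.091], [0.0, 0.0, 0.0, 1.0]] [[386.0, 0.0, 280.2], [0.0, 386.0, 213.3], [0.0, 0.0, 1.0]]
scene [[-0.769, -0.36, 0.528, -0.124], [-0.639, 0.454, -0.621, 0.778], [-0.016, -0.815, -0.579, 0.757], [0.0, 0.0, 0.0, 1.0]] [[518.7, 0.0, 290.3], [0.0, 518.7, 207.3], [0.0, 0.0, 1.0]]
desk_tray 0.82 [244.3, 182.5, 326.3, 243.0] [284.9 214.2] [47.8 76.7] 80.2 2212
note_block 0.75 [260.0, 188.2, 304.7, 219.6] [282.3 203.6] [23.  40.1] 80.5 892
short_stamp 0.61 [277.7, 215.5, 290.7, 226.2] [286. 221.] [12. 14.] 90.0 147
long_stamp 0.51 [253.9, 216.5, 277.0, 235.5] [265. 226.] [12. 20.] 90.0 217
glue_stick 0.43 [307.1, 210.6, 315.9, 226.2] [309.6 216.2] [ 9.5 14.5] 18.4 123
cork_mat 0.87 [348.2, 217.3, 427.1, 279.1] [387.5 248. ] [73.4 48.9] 11.6 3464
memo_box 0.86 [146.8, 227.7, 200.4, 265.6] [172.9 248. ] [51.1 32.5] 7.4 1516
memo_box 0.36 [350.5, 216.0, 424.0, 279.8] [387.1 248.3] [74.2 49.6] 11.9 3495
```

Run:
```python
import cv2
a=cv2.imread('pics/t0.png')[160:300,130:440]; b=cv2.imread('pics/s0.png')
a=cv2.resize(a,None,fx=2.58,fy=2.58,interpolation=cv2.INTER_CUBIC)
cv2.imwrite('pics/t0c.png',a)
```

```text
(no output)
```

View pics/t0c.png

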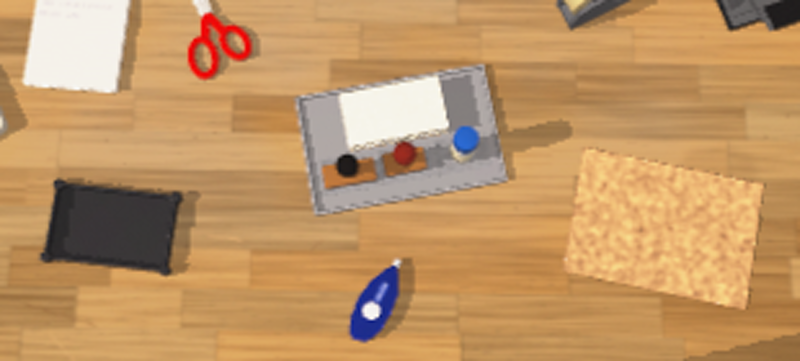

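View pics/s0.png

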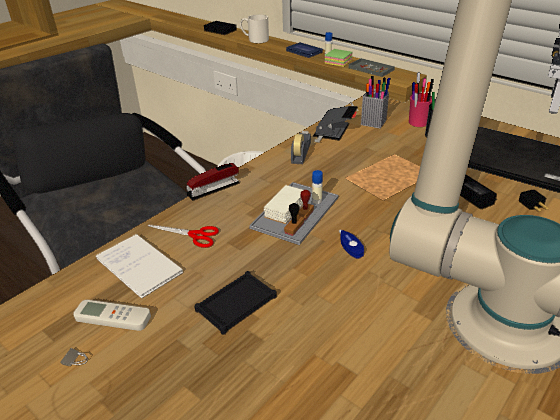

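The top crop shows the tray in the middle, with the long stamp (black), the short stamp (red) and the glue (blue) running left to right, i.e. +y to −y. The memo box is on the left (+y) and the mat on the right (−y). The network rects agree. Next come coarse world poses and the wrist camera mount.

```bash
cat >> h.py <<'E'
def plan(x,y,z,yaw):
    "yaw deg = world direction of tool y axis mod 180; prints tool-frame delta (units) for tool pointing down"
    o=robot.get_obs();p=np.array(o['tcp_pos']);R=rot().as_matrix()
    d=R.T@(np.array([x,y,z])-p)
    cy=np.degrees(np.arctan2(R[1,1],R[0,1])); dy=(yaw-cy+90)%180-90
    print('shift units',np.round(d/0.03,2),'turn about tool z',round(-dy/10,3),'curyaw',round(cy,2),'tilt',np.round(R[:,2],4),'q6',round(o['joint_pos'][5],3),'tcp',np.round(p,4),'gap',round(o['finger_gap'],4),'t',round(o['clock'],2))
E
python3 - <<'E'
from h import *
T=robot.camera_params('wrist');o=robot.get_obs();M=np.array(T['cam_to_world']);R=rot().as_matrix()
print('cam in tool',np.round(R.T@(M[:3,3]-o['tcp_pos']),3),np.round(R.T@M[:3,:3],3).tolist(),np.round(T['intrinsics'],1).tolist())
for q,z in [('desk_tray',.01),('note_block',.036),('cork_mat',.004),('memo_box',.016)]:
  robot.get_image('top') if 0 else None
  m=robot.silhouettes(q,'top')[0]['mask'].astype(np.uint8)
  c=np.array([ray('top',u,v,z)[:2] for u,v in cv2.findNonZero(m)[:,0]])
  r=cv2.minAreaRect((c*1000).astype(np.float32)); print(q,np.round(r[0],1),np.round(r[1],1),round(r[2],1))
E
```

```text
cam in tool [ 0.082 -0.001 -0.18 ] [[-0.0, -0.959, -0.282], [1.0, -0.0, 0.0], [-0.0, -0.282, 0.959]] [[305.9, 0.0, 281.4], [0.0, 305.9, 206.1], [0.0, 0.0, 1.0]]
desk_tray [538.3 -21.3] [139.6 218.1] 11.0
note_block [562.7 -13.9] [ 66.2 112.3] 10.7Traceback (most recent call last):
  File "<stdin>", line 7, in <module>
  File "h.py", line 6, in ray
    p=robot.camera_params(cam);K=np.array(p['intrinsics']);T=np.array(p['cam_to_world'])
ValueError: time passes only in moves, steps and waits
```

```bash
python3 - <<'E'
s=open('h.py').read()
a=s.index('def ray');b=s.index('def rot')
s=s[:a]+'''def cam(c):
    p=robot.camera_params(c);return np.array(p['intrinsics']),np.array(p['cam_to_world'])
def ray(C,uv,z):
    K,T=C;uv=np.atleast_2d(uv).astype(float);d=np.linalg.solve(K,np.c_[uv,np.ones(len(uv))].T).T@T[:3,:3].T
    o=T[:3,3];return o+d*((z-o[2])/d[:,2])[:,None]
def proj(C,P):
    K,T=C;q=(np.atleast_2d(P)-T[:3,3])@T[:3,:3]@K.T;return q[:,:2]/q[:,2:]
'''+s[b:]
open('h.py','w').write(s)
E
python3 - <<'E'
from h import *
C=cam('top')
robot.get_image('top')
for q,z in [('cork_mat',.004),('memo_box',.016)]:
  m=robot.silhouettes(q,'top')[0]['mask'].astype(np.uint8)
  r=cv2.minAreaRect((ray(C,cv2.findNonZero(m)[:,0],z)[:,:2]*1000).astype(np.float32)); print(q,np.round(r[0],1),np.round(r[1],1),round(r[2],1))
plan(.575,-.02,.27,101)
E
```

```text
cork_mat [437.5 293.8] [139.9  88.8] 85.1
memo_box [436.6 288.9] [140.7  90.1] 84.7
shift units [ 18.35 -13.6   -2.15] turn about tool z 0.389 curyaw -75.11 tilt [ 0.e+00 -1.e-04 -1.e+00] q6 -0.121 tcp [ 0.1477 -0.5557  0.2055] gap 0.0939 t 0.75
```

```bash
python3 -m crank '0.9 -0.7 -1 0 0 0 94;0.9 -0.7 -1 0 0 0 94;0.9 -0.7 0 0 0 0 94;0.9 -0.7 0 0 0 0 94;0.9 -0.7 0 0 0 0 94;0.9 -0.7 0 0 0 0 94;0.9 -0.7 0 0 0 0 94;0.9 -0.7 0 0 0 0 94;0.9 -0.7 0 0 0 0 94;0.9 -0.7 0 0 0 0 94' 20; python3 -m crank '0.9 -0.7 0 0 0 0 94;0.9 -0.7 0 0 0 0 94;0.9 -0.7 0 0 0 0 94;0.9 -0.7 0 0 0 0 94;0.9 -0.7 0 0 0 0 94;0.9 -0.6 0 0 0 0 94;0.9 -0.6 0 0 0 0 94;0.9 -0.6 0 0 0 0 94;0.9 -0.6 0 0 0 0 94;0.9 -0.6 0 0 0 0.4 94;0 0 0 0 0 0 94;0 0 0 0 0 0 94'
python3 - <<'E'
from h import *
plan(.575,-.02,.27,101)
C=cam('wrist')
snap('wrist','w1.png'); np.savez('w1.npz',K=C[0],T=C[1])
Z={'desk_tray':.01,'note_block':.036,'short_stamp':.022,'long_stamp':.022,'glue_stick':.09,'cork_mat':.004,'memo_box':.016}
for q,z in Z.items():
  for d in robot.silhouettes(q,'wrist')[:2]:
    m=d['mask'].astype(np.uint8)
    r=cv2.minAreaRect((ray(C,cv2.findNonZero(m)[:,0],z)[:,:2]*1000).astype(np.float32)); print(q,round(d['score'],2),np.round(d['rect']),np.round(r[0],1),np.round(r[1],1),round(r[2],1))
E
```

```text
clock: 2.0
tcp_pos: [0.3553, -0.2825, 0.2656]
tool_rot: [0.0, 0.992, 0.129, 0.0]
contact_force: [0.4, -0.3, 0.1]
finger_gap: 0.0942
gripper_force: 0.0
clock: 3.5
tcp_pos: [0.565, -0.026, 0.2653]
tool_rot: [0.0, 0.995, 0.095, -0.001]
contact_force: [-0.0, -0.6, 0.4]
finger_gap: 0.0941
gripper_force: 0.0
shift units [ 0.37 -0.13 -0.16] turn about tool z -0.007 curyaw -79.07 tilt [-9.e-04 -7.e-04 -1.e+00] q6 1.212 tcp [ 0.565  -0.026   0.2653] gap 0.0941 t 3.5
desk_tray 0.67 [199. 141. 351. 237.] [542.3 -21.3] [137.7 216.6] 10.9
note_block 0.68 [232. 152. 309. 201.] [569.8 -13.6] [ 64.3 110.7] 10.9
short_stamp 0.74 [260. 200. 294. 231.] [507.4 -27.5] [44.4 45.2] 10.9
long_stamp 0.94 [214. 200. 254. 233.] [494.6  32.9] [45.9 58. ] 9.4
glue_stick 0.82 [312. 198. 338. 234.] [537.4 -81.7] [48.8 24.2] 38.5
cork_mat 0.7 [386. 217. 522. 321.] [ 450.1 -309.9] [201.8 142.5] 77.8
cork_mat 0.48 [214. 200. 252. 231.] [487.9  33.8] [46.4 59.9] 10.9
memo_box 0.83 [  2. 175. 111. 258.] [441.3 289.1] [148.3  97. ] 84.6
```

View pics/w1.png

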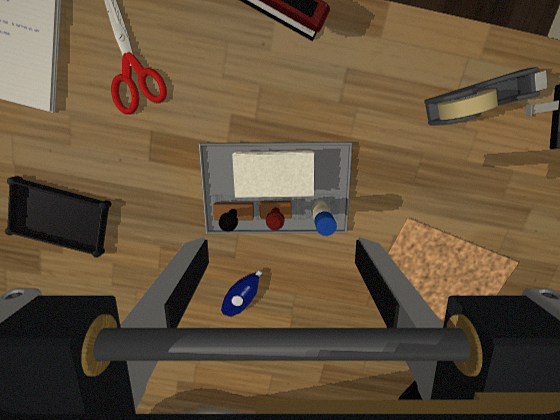

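Wrist view: the tray spans px x 199–351, y 141–237. Handle tops are at about (229,220) black, (275,218) red and (325,225) blue, and this agrees with the networks. Going lower over the row.

```bash
python3 -m crank '-0.6 -0.1 0.8 0 0 0 94;-0.6 -0.1 0.8 0 0 0 94;-0.5 -0.1 0.8 0 0 0 94;0 0 0.8 0 0 0 94;0 0 0.8 0 0 0 94;0 0 0 0 0 0 94;0 0 0 0 0 0 94'
python3 - <<'E'
from h import *
from scipy.optimize import least_squares
plan(.512,-.026,.14,101)
C=cam('wrist')
im=snap('wrist','w2.png'); np.savez('w2.npz',K=C[0],T=C[1])
def fit(q,w,l,z,x0):
  d=robot.silhouettes(q,'wrist')[0]; m=d['mask'].astype(np.uint8)
  P=(ray(C,cv2.findNonZero(m)[:,0],z)[:,:2]*1000).astype(np.float32)
  r=cv2.minAreaRect(P); print(q,round(d['score'],2),np.round(d['rect']),np.round(r[0],1),np.round(r[1],1),round(r[2],1))
fit('desk_tray',136,216,.01,0);fit('note_block',0,0,.036,0);fit('short_stamp',0,0,.022,0);fit('long_stamp',0,0,.022,0);fit('glue_stick',0,0,.09,0)
# overlay predicted geometry
v=im[:,:,::-1].copy();yaw=np.radians(10.9);c,s=np.cos(yaw),np.sin(yaw)
def poly(pts,z,col):
  W=np.array([[.540+c*a-s*b,-.0213+s*a+c*b,z] for a,b in pts]);cv2.polylines(v,[np.round(proj(C,W)*8).astype(np.int32)],True,col,1,cv2.LINE_AA,3)
R=lambda x,y,w,l:[(x-w/2,y-l/2),(x+w/2,y-l/2),(x+w/2,y+l/2),(x-w/2,y+l/2)]
poly(R(0,0,.136,.216),.010,(0,255,0));poly(R(-.028,.064,.025,.058),.022,(0,255,0));poly(R(-.028,0,.025,.046),.022,(0,255,0))
t=np.linspace(0,6.28,30);poly([(-.028+.013*np.cos(a),-.064+.013*np.sin(a)) for a in t],.09,(0,255,0))
poly([(-.028+.010*np.cos(a),0+.01*np.sin(a)) for a in t],.074,(0,255,0));poly(R(.026,0,.060,.110),.036,(255,0,255))
cv2.imwrite('pics/w2o.png',cv2.resize(v[90:330,130:430],None,fx=2.6,fy=2.5))
E
```

```text
clock: 4.78
tcp_pos: [0.5144, -0.0266, 0.1463]
tool_rot: [0.0, 0.995, 0.095, 0.001]
contact_force: [-0.8, 0.5, -0.4]
finger_gap: 0.0941
gripper_force: 0.0
shift units [-0.08 -0.03  0.21] turn about tool z -0.012 curyaw -79.12 tilt [ 1.3e-03 -3.0e-04 -1.0e+00] q6 1.194 tcp [ 0.5144 -0.0266  0.1463] gap 0.0941 t 4.78
desk_tray 0.6 [173. 101. 390. 235.] [542.4 -20.7] [138.  217.2] 11.3
note_block 0.57 [220. 113. 338. 181.] [568.3 -13.4] [ 60.6 108.6] 11.8
short_stamp 0.85 [259. 183. 304. 226.] [507.5 -27. ] [43.9 45.2] 12.6
long_stamp 0.83 [193. 186. 249. 226.] [494.2  32.6] [42.2 58. ] 10.8
glue_stick 0.75 [330. 182. 375. 232.] [534.  -78.7] [46.1 24.6] 57.0
```

View pics/w2o.png

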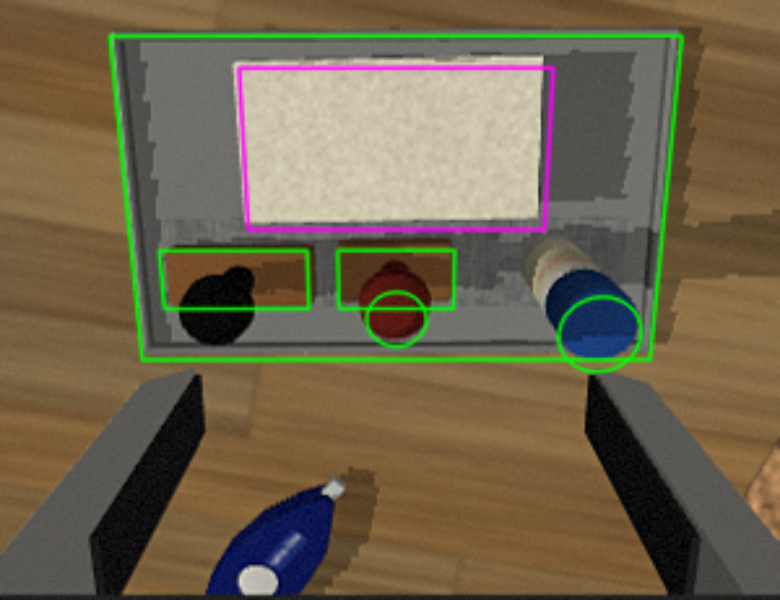

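The overlay matches in y; the true features sit about 2 mm further in +x, so the tray is at about (0.542, −0.021) with yaw 11°. Next I triangulate the handle and cap tops over the three views and plan the first grasp.

Run:
```python
from h import *
from scipy.optimize import least_squares
L=lambda f:(lambda d:(d['K'],d['T']))(np.load(f))
Cs=[L('w1.npz'),L('w2.npz'),cam('top')]
def top(x,y):return (130+x/2.58,160+y/2.58)
def w2(x,y):return (130+x/2.6,90+y/2.5)
obs={'long':[(229,221),w2(217,310),top(347,166)],'short':[(275,219),w2(395,302),top(404,154)],'glue':[(326,226),w2(592,318),top(465,138)]}
for n,o in obs.items():
  f=lambda P:np.concatenate([proj(C,P)[0]-q for C,q in zip(Cs,o)])
  r=least_squares(f,[.51,-.03,.06]);d=r.x[:2]-[.542,-.021];a=np.radians(11)
  print(n,np.round(r.x*1000,1),'res',np.round(r.fun,1),'tray',np.round([d[0]*np.cos(a)+d[1]*np.sin(a),-d[0]*np.sin(a)+d[1]*np.cos(a)],4))
print(ray(Cs[2],(387.5,248),.004), ray(Cs[2],[top(115,227)],.010))
a=np.radians(11);
for y in(.064,0,-.064):print(np.round([.542-.028*np.cos(a)-y*np.sin(a),-.021-.028*np.sin(a)+y*np.cos(a)],4))
plan(.5027,.0365,.04,101)
```

```text
long [499.2  34.4  58.4] res [-0.7  0.6  0.6 -0.3 -0.4 -0.2] tray [-0.0314  0.0626]
short [513.  -26.5  55.3] res [ 0.   0.4  0.  -0.3 -0.   0.1] tray [-0.0295  0.0002]
glue [526.2 -89.6  80. ] res [-0.5 -1.   0.3  0.7  0.1  0.1] tray [-0.0286 -0.0643]
[[ 0.4461731  -0.31250412  0.004     ]] [[0.43581471 0.28691943 0.01      ]]
[0.5023 0.0365]
[ 0.5145 -0.0263]
[ 0.5267 -0.0892]
shift units [ 0.02 -2.14  3.54] turn about tool z -0.011 curyaw -79.11 tilt [ 1.2e-03 -3.0e-04 -1.0e+00] q6 1.194 tcp [ 0.5142 -0.0265  0.1461] gap 0.094 t 5.08
```

Triangulated tops fall within 2 mm of the nominal rests, so the tray pose is confirmed. Long stamp first.

```bash
python3 -m crank '0 -0.7 0 0 0 0 50;0 -0.7 0 0 0 0 50;0 -0.7 0 0 0 0 50;0 0 0 0 0 0 50;0 0 0.5 0 0 0 50;0 0 0 0 0 0 50' 12
python3 - <<'E'
from h import *
plan(.5015,.036,.04,101)
E
```

```text
clock: 5.82
tcp_pos: [0.5008, 0.0348, 0.1289]
tool_rot: [-0.0, 0.996, 0.095, -0.002]
contact_force: [0.7, 0.5, 0.2]
finger_gap: 0.05
gripper_force: 0.0
shift units [ 0.04 -0.03  2.96] turn about tool z -0.015 curyaw -79.15 tilt [-3.2e-03 -2.0e-04 -1.0e+00] q6 1.313 tcp [0.5008 0.0348 0.1289] gap 0.05 t 5.83
```

```bash
python3 -m crank '0 0 0.7 0 0 0 50;0 0 0.8 0 0 0 50;0 0 0.8 0 0 0 50;0 0 0.6 0 0 0 50;0 0 0 0 0 0 50;0 0 0 0 0 0 50'; python3 -m crank '0 0 0 0 0 0 40;0 0 0 0 0 0 34;0 0 0 0 0 0 30;0 0 0 0 0 0 26;0 0 0 0 0 0 22;0 0 0 0 0 0 18;0 0 0 0 0 0 14;0 0 0 0 0 0 10;0 0 0 0 0 0 10' 12
python3 - <<'E'
from h import *
plan(.5015,.036,.04,101)
snap('wrist','w3.png')
E
```

```text
clock: 6.58
tcp_pos: [0.5025, 0.035, 0.0439]
tool_rot: [0.0, 0.996, 0.095, 0.0]
contact_force: [0.2, -1.2, 0.4]
finger_gap: 0.0498
gripper_force: 0.0
clock: 7.7
tcp_pos: [0.5021, 0.0353, 0.0435]
tool_rot: [0.0, 0.995, 0.095, 0.0]
contact_force: [0.7, -1.7, 2.1]
finger_gap: 0.0235
gripper_force: 12.0
shift units [-0.01 -0.02  0.12] turn about tool z -0.011 curyaw -79.11 tilt [ 4.e-04 -3.e-04 -1.e+00] q6 1.313 tcp [0.5021 0.0353 0.0435] gap 0.0235 t 7.7
```

View pics/w3.png

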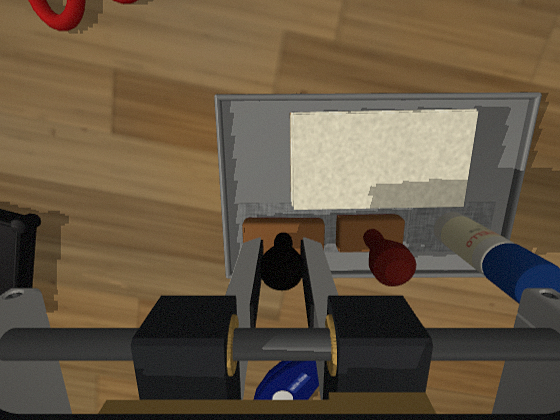

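Picture: the fingers straddle the black handle (px ~282,265) with nothing else touched. Gap is 23.5 mm, as expected. Recorded grip pose: (0.5021, 0.0353, 0.0435). Lift and carry.

```bash
python3 -m crank '0 0 -0.3 0 0 0 10;0 0 -0.7 0 0 0 10;0 0 -1 0 0 0 10;0 0 -1 0 0 0 10;0 0 -0.7 0 0 0 10;-0.2 0.4 0 0 0 0 10;-0.3 0.8 0 0 0 0 10;-0.35 0.95 0 0 0 0 10;-0.35 0.95 0 0 0 0 10;-0.35 0.95 0 0 0 0 10;-0.35 0.95 0 0 0 0 10;-0.35 0.95 0 0 0 0 10' && python3 -m crank '-0.35 0.95 0 0 0 0 10;-0.35 0.95 0 0 0 0 10;-0.35 0.95 0 0 0 0 10;-0.35 0.95 0 0 0 0 10;-0.35 0.95 0 0 0 0 10;-0.35 0.95 0 0 0 0 10;-0.35 0.95 0 0 0 0 10;-0.3 0.7 0.4 0 0 0 10;-0.1 0.3 0.4 0 0 0 10;0 0 0.4 0 0 0 10;0 0 0 0 0 0 10;0 0 0 0 0 0 10'
python3 - <<'E'
from h import *
plan(.4355,-.3697,.0435,101)
C=cam('wrist')
snap('wrist','w4.png')
for d in robot.silhouettes('cork_mat','wrist')[:1]:
    m=d['mask'].astype(np.uint8)
    r=cv2.minAreaRect((ray(C,cv2.findNonZero(m)[:,0],.004)[:,:2]*1000).astype(np.float32)); print(round(d['score'],2),np.round(d['rect']),np.round(r[0],1),np.round(r[1],1),round(r[2],1))
E
```

```text
clock: 9.25
tcp_pos: [0.4676, -0.1536, 0.1531]
tool_rot: [-0.001, 0.996, 0.095, -0.001]
contact_force: [1.1, -1.1, 0.2]
finger_gap: 0.0234
gripper_force: 12.0
clock: 10.75
tcp_pos: [0.429, -0.3933, 0.1186]
tool_rot: [-0.0, 0.995, 0.095, 0.0]
contact_force: [0.6, 0.0, -0.3]
finger_gap: 0.0235
gripper_force: 12.0
shift units [ 0.36 -0.73  2.5 ] turn about tool z -0.006 curyaw -79.06 tilt [ 1.e-04  1.e-04 -1.e+00] q6 0.518 tcp [ 0.429  -0.3933  0.1186] gap 0.0235 t 10.75
0.89 [ 86.  52. 329. 252.] [ 449.4 -310.9] [199.6 140.6] 78.8
```

View pics/w4.png

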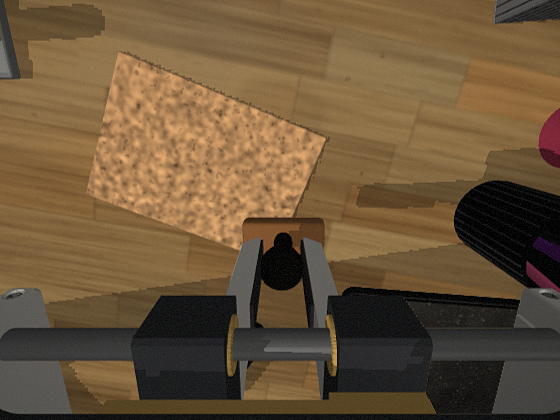

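Run:
```python
from h import *
C=cam('wrist')
print('cup',np.round(ray(C,[(456,215),(500,182)],.1),3).tolist(),np.round(ray(C,[(456,200)],.0),3).tolist(),'blk',np.round(ray(C,[(345,290)],.02),3).tolist())
a=np.radians(-11.5)
for y in(-.058,0,.056):print(np.round([.449-y*np.sin(a),-.311+y*np.cos(a)],4))
plan(.437,-.368,.0435,101)
```

```text
cup [[0.469, -0.507, 0.1], [0.496, -0.528, 0.1]] [[0.463, -0.567, 0.0]] blk [[0.353, -0.475, 0.02]]
[ 0.4374 -0.3678]
[ 0.449 -0.311]
[ 0.4602 -0.2561]
shift units [ 0.42 -0.8   2.52] turn about tool z -0.007 curyaw -79.07 tilt [ 8.e-04 -8.e-04 -1.e+00] q6 0.518 tcp [ 0.4292 -0.3938  0.1191] gap 0.0238 t 10.85
```

```bash
python3 -m crank '0.2 -0.4 0 0 0 0 10;0.2 -0.4 0.5 0 0 0 10;0 0 0.8 0 0 0 10;0 0 0.6 0 0 0 10;0 0 0.3 0 0 0 10;0 0 0 0 0 0 10;0 0 0 0 0 0 10'
python3 - <<'E'
from h import *
plan(.437,-.368,.0437,101)
E
```

```text
clock: 11.72
tcp_pos: [0.4364, -0.3686, 0.0533]
tool_rot: [0.001, 0.995, 0.095, 0.0]
contact_force: [0.1, -1.5, -0.6]
finger_gap: 0.0234
gripper_force: 12.0
shift units [ 0.02 -0.02  0.32] turn about tool z -0.011 curyaw -79.11 tilt [ 0.0011 -0.0011 -1.    ] q6 0.558 tcp [ 0.4364 -0.3686  0.0533] gap 0.0234 t 11.72
```

```bash
python3 -m crank '0 0 0.15 0 0 0 10;0 0 0.15 0 0 0 10;0 0 0 0 0 0 10;0 0 0 0 0 0 10' && python3 -m crank '0 0 0 0 0 0 30;0 0 0 0 0 0 40;0 0 0 0 0 0 50;0 0 0 0 0 0 50;0 0 -0.6 0 0 0 50;0 0 -1 0 0 0 50;0 0 -1 0 0 0 50;0 0 -0.9 0 0 0 50' && python3 -m crank '0.2 -0.4 0 0 0 0 50;0.4 -0.9 0 0 0 0 50;0.4 -0.95 0 0 0 0 50;0.4 -0.95 0 0 0 0 50;0.4 -0.95 0 0 0 0 50;0.4 -0.95 0 0 0 0 50;0.4 -0.95 0 0 0 0 50;0.4 -0.95 0 0 0 0 50;0.4 -0.95 0 0 0 0 50;0.4 -0.95 0 0 0 0 50;0.4 -0.9 0 0 0 0 50;0.4 -0.8 0 0 0 0 50' && python3 -m crank '0 0 0.5 0 0 0 50;0 0 0 0 0 0 50;0 0 0 0 0 0 50'
python3 - <<'E'
from h import *
plan(.514,-.0263,.0435,101)
E
```

```text
clock: 12.22
tcp_pos: [0.4358, -0.3681, 0.0434]
tool_rot: [-0.0, 0.995, 0.095, -0.0]
contact_force: [-0.1, 0.0, -0.6]
finger_gap: 0.0238
gripper_force: 12.0
clock: 13.22
tcp_pos: [0.436, -0.3683, 0.1496]
tool_rot: [0.0, 0.995, 0.095, 0.0]
contact_force: [0.1, -0.1, 0.5]
finger_gap: 0.0497
gripper_force: 0.0
clock: 14.72
tcp_pos: [0.51, -0.0278, 0.1468]
tool_rot: [-0.001, 0.995, 0.095, -0.001]
contact_force: [-0.5, -0.5, 0.8]
finger_gap: 0.0501
gripper_force: 0.0
clock: 15.1
tcp_pos: [0.5107, -0.0305, 0.1328]
tool_rot: [-0.0, 0.996, 0.094, -0.001]
contact_force: [-0.3, 0.1, 0.6]
finger_gap: 0.0499
gripper_force: 0.0
shift units [ 0.14 -0.12  2.98] turn about tool z -0.017 curyaw -79.17 tilt [-1.5e-03 -1.0e-04 -1.0e+00] q6 1.186 tcp [ 0.5107 -0.0305  0.1328] gap 0.0499 t 15.1
```

```bash
python3 -m crank '0.14 -0.12 0.2 0 0 0 50;0 0 0.9 0 0 0 50;0 0 0.9 0 0 0 50;0 0 0.7 0 0 0 50;0 0 0.2 0 0 0 50;0 0 0 0 0 0 50;0 0 0 0 0 0 50' && python3 -m crank '0 0 0 0 0 0 40;0 0 0 0 0 0 34;0 0 0 0 0 0 30;0 0 0 0 0 0 26;0 0 0 0 0 0 22;0 0 0 0 0 0 18;0 0 0 0 0 0 14;0 0 0 0 0 0 10;0 0 0 0 0 0 10' 12
python3 - <<'E'
from h import *
plan(.449,-.311,.0435,101)
E
```

```text
clock: 15.98
tcp_pos: [0.5157, -0.0258, 0.0473]
tool_rot: [0.0, 0.995, 0.095, 0.001]
contact_force: [1.0, -0.7, -0.0]
finger_gap: 0.05
gripper_force: 0.0
clock: 17.1
tcp_pos: [0.5149, -0.0257, 0.0465]
tool_rot: [0.0, 0.995, 0.095, 0.0]
contact_force: [-0.5, -0.7, 0.6]
finger_gap: 0.0239
gripper_force: 12.0
shift units [-3.95  8.92  0.1 ] turn about tool z -0.011 curyaw -79.11 tilt [ 2.e-04 -3.e-04 -1.e+00] q6 1.196 tcp [ 0.5149 -0.0257  0.0465] gap 0.0239 t 17.1
```

```bash
python3 -m crank '0 0 -0.3 0 0 0 10;0 0 -0.7 0 0 0 10;0 0 -1 0 0 0 10;0 0 -1 0 0 0 10;0 0 -0.7 0 0 0 10;-0.2 0.5 0 0 0 0 10;-0.4 0.9 0 0 0 0 10;-0.4 0.95 0 0 0 0 10;-0.4 0.95 0 0 0 0 10;-0.4 0.95 0 0 0 0 10;-0.4 0.95 0 0 0 0 10;-0.4 0.95 0 0 0 0 10' && python3 -m crank '-0.4 0.95 0 0 0 0 10;-0.4 0.9 0 0 0 0 10;-0.4 0.65 0 0 0 0 10;-0.15 0.27 0.4 0 0 0 10;0 0 0.7 0 0 0 10;0 0 0.7 0 0 0 10;0 0 0.6 0 0 0 10;0 0 0 0 0 0 10;0 0 0 0 0 0 10'
python3 - <<'E'
from h import *
plan(.449,-.311,.0465,101)
snap('wrist','w5.png')
E
```

```text
clock: 18.6
tcp_pos: [0.4714, -0.2228, 0.1562]
tool_rot: [-0.001, 0.996, 0.095, -0.001]
contact_force: [0.5, 0.0, -1.0]
finger_gap: 0.024
gripper_force: 12.0
clock: 19.73
tcp_pos: [0.4489, -0.3106, 0.0853]
tool_rot: [-0.0, 0.995, 0.095, -0.0]
contact_force: [-0.3, 0.5, -0.6]
finger_gap: 0.0235
gripper_force: 12.0
shift units [0.   0.01 1.29] turn about tool z -0.011 curyaw -79.11 tilt [-2.e-04  3.e-04 -1.e+00] q6 0.648 tcp [ 0.4489 -0.3106  0.0853] gap 0.0235 t 19.73
```

View pics/w5.png

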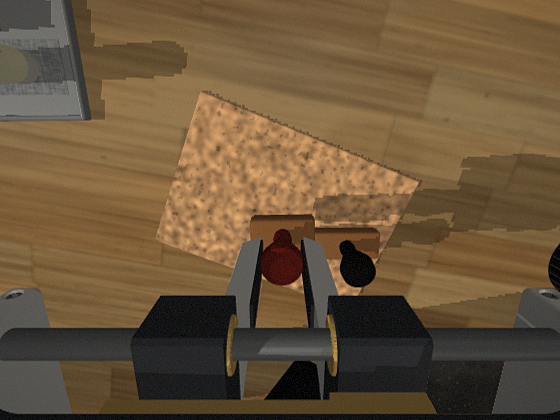

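The black stamp stands upright on the mat (px 357,260), but the short stamp's foot would land only ~2 mm from it. I'll shift the placement by 6–8 mm first.

```bash
python3 -m crank '0.2 -0.25 0 0 0 0 10;0 0 0.4 0 0 0 10;0 0 0.5 0 0 0 10;0 0 0.3 0 0 0 10;0 0 0.07 0 0 0 10;0 0 0 0 0 0 10;0 0 0 0 0 0 10' && python3 -m crank '0 0 0 0 0 0 30;0 0 0 0 0 0 40;0 0 0 0 0 0 50;0 0 0 0 0 0 50;0 0 -0.6 0 0 0 50;0 0 -1 0 0 0 50;0 0 -1 0 0 0 50;0 0 -0.9 0 0 0 50;0 0 0 0 0 0 50'
python3 - <<'E'
from h import *
plan(.5265,-.0893,.0435,101)
E
```

```text
clock: 20.65
tcp_pos: [0.4538, -0.3026, 0.0477]
tool_rot: [0.0, 0.995, 0.095, 0.0]
contact_force: [0.4, 0.1, -0.7]
finger_gap: 0.0239
gripper_force: 12.0
clock: 21.78
tcp_pos: [0.4547, -0.3033, 0.1543]
tool_rot: [0.002, 0.995, 0.095, 0.002]
contact_force: [0.7, -0.4, 0.1]
finger_gap: 0.0497
gripper_force: 0.0
shift units [ 3.69 -6.57  3.68] turn about tool z -0.011 curyaw -79.11 tilt [ 0.0038 -0.0033 -1.    ] q6 0.665 tcp [ 0.4547 -0.3033  0.1543] gap 0.0497 t 21.77
```

```bash
python3 -m crank '0.29 -0.5 0 0 0 0 50;0.5 -0.9 0 0 0 0 50;0.5 -0.9 0 0 0 0 50;0.5 -0.9 0 0 0 0 50;0.5 -0.9 0 0 0 0 50;0.5 -0.9 0 0 0 0 50;0.5 -0.9 0 0 0 0 50;0.4 -0.67 0.5 0 0 0 50;0 0 0 0 0 0 50;0 0 0 0 0 0 50'
python3 - <<'E'
from h import *
plan(.5265,-.0893,.0435,101)
snap('wrist','w6.png')
E
```

```text
clock: 23.02
tcp_pos: [0.5243, -0.0876, 0.1367]
tool_rot: [-0.0, 0.995, 0.095, -0.001]
contact_force: [0.7, 0.9, -0.8]
finger_gap: 0.0501
gripper_force: 0.0
shift units [0.07 0.07 3.1 ] turn about tool z -0.008 curyaw -79.08 tilt [-0.0018  0.     -1.    ] q6 1.084 tcp [ 0.5243 -0.0876  0.1367] gap 0.0501 t 23.02
```

View pics/w6.png

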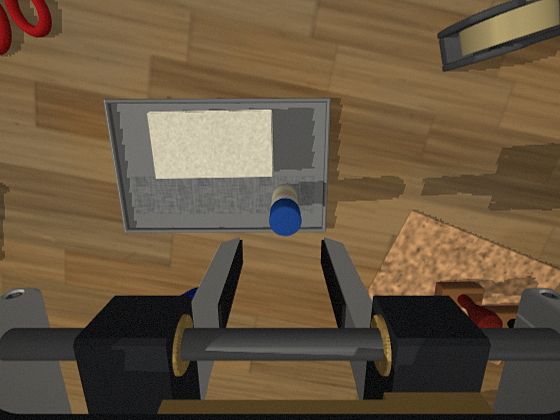

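Blue cap at (285,215), about 2–3 mm to tool +y of the finger centre, which matches the computed correction.

```bash
python3 -m crank '0.07 0.09 0.1 0 0 0 50;0 0 0.8 0 0 0 50;0 0 0.9 0 0 0 50;0 0 0.8 0 0 0 50;0 0 0.4 0 0 0 50;0 0 0 0 0 0 50;0 0 0 0 0 0 50' && python3 -m crank '0 0 0 0 0 0 42;0 0 0 0 0 0 36;0 0 0 0 0 0 32;0 0 0 0 0 0 28;0 0 0 0 0 0 25;0 0 0 0 0 0 21;0 0 0 0 0 0 18;0 0 0 0 0 0 14;0 0 0 0 0 0 14' 10
python3 - <<'E'
from h import *
plan(.465,-.245,.0435,101)
E
```

```text
clock: 23.95
tcp_pos: [0.5284, -0.0905, 0.0482]
tool_rot: [0.0, 0.996, 0.095, 0.001]
contact_force: [0.1, -0.4, -0.2]
finger_gap: 0.0499
gripper_force: 0.0
clock: 25.08
tcp_pos: [0.5275, -0.09, 0.0474]
tool_rot: [0.0, 0.995, 0.095, 0.0]
contact_force: [-0.3, 0.8, 0.9]
finger_gap: 0.0252
gripper_force: 10.0
shift units [-3.02  4.68  0.13] turn about tool z -0.011 curyaw -79.11 tilt [ 0.e+00 -1.e-04 -1.e+00] q6 1.082 tcp [ 0.5275 -0.09    0.0474] gap 0.0252 t 25.07
```

```bash
python3 -m crank '0 0 -0.3 0 0 0 14;0 0 -0.7 0 0 0 14;0 0 -0.8 0 0 0 14;0 0 -0.6 0 0 0 14;-0.33 0.5 0 0 0 0 14;-0.6 0.9 0 0 0 0 14;-0.6 0.9 0 0 0 0 14;-0.6 0.9 0 0 0 0 14;-0.5 0.8 0 0 0 0 14;-0.3 0.56 0.4 0 0 0 14;0 0 0.7 0 0 0 14;0 0 0 0 0 0 14' && python3 -m crank '0 0 0.6 0 0 0 14;0 0 0.35 0 0 0 14;0 0 0.15 0 0 0 14;0 0 0 0 0 0 14;0 0 0 0 0 0 14'
python3 - <<'E'
from h import *
plan(.467,-.241,.0474,101)
E
```

```text
clock: 26.58
tcp_pos: [0.4649, -0.2404, 0.084]
tool_rot: [-0.002, 0.996, 0.094, -0.002]
contact_force: [0.6, 0.4, -0.4]
finger_gap: 0.0251
gripper_force: 10.0
clock: 27.2
tcp_pos: [0.4675, -0.2412, 0.0539]
tool_rot: [0.0, 0.995, 0.095, 0.0]
contact_force: [0.1, 0.4, -0.4]
finger_gap: 0.0256
gripper_force: 10.0
shift units [-0.01 -0.01  0.22] turn about tool z -0.01 curyaw -79.1 tilt [ 9.e-04 -7.e-04 -1.e+00] q6 0.772 tcp [ 0.4675 -0.2412  0.0539] gap 0.0256 t 27.2
```

```bash
python3 -m crank '0 0 0.2 0 0 0 14;0 0 0 0 0 0 14;0 0 0 0 0 0 30;0 0 0 0 0 0 42;0 0 0 0 0 0 50;0 0 0 0 0 0 50;0 0 -0.6 0 0 0 50;0 0 -1 0 0 0 50;0 0 -1 0 0 0 50;0 0 -1 0 0 0 50;0.22 -0.4 0 0 0 0 70;0.6 -0.85 0 0 0 0 80' && python3 -m crank '0.6 -0.85 0 0 0 0 80;0.6 -0.85 0 0 0 0 80;0.6 -0.85 0 0 0 0 80;0.6 -0.85 0 0 0 0 80;0.6 -0.85 0 0 0 0 80;0.6 -0.8 0 0 0 0 80;0.6 -0.8 0 0 0 0 80;0.3 -0.54 0 0 0 0 80;0 0 0 0 0 -0.9 80;0 0 0 0 0 -0.9 80;0 0 0 0 0 -0.9 80;0 0 0 0 0 -0.9 80' && python3 -m crank '0 0 0 0 0 -0.9 80;0 0 0 0 0 -0.9 80;0 0 0 0 0 -0.9 80;0 0 0 0 0 -0.9 80;0 0 0 0 0 -0.9 80;0 0 0 0 0 -0.9 80;0 0 0 0 0 0 80;0 0 0 0 0 0 80'
python3 - <<'E'
from h import *
plan(.568,-.0145,.0205,11.2)
C=cam('wrist')
im=snap('wrist','w7.png')
for q,z in (('note_block',.036),('desk_tray',.01)):
  for d in robot.silhouettes(q,'wrist')[:1]:
    m=d['mask'].astype(np.uint8)
    r=cv2.minAreaRect((ray(C,cv2.findNonZero(m)[:,0],z)[:,:2]*1000).astype(np.float32)); print(q,round(d['score'],2),np.round(d['rect']),np.round(r[0],1),np.round(r[1],1),round(r[2],1))
E
```

```text
clock: 28.7
tcp_pos: [0.4837, -0.1989, 0.1546]
tool_rot: [-0.0, 0.996, 0.094, -0.0]
contact_force: [0.5, 0.9, -1.0]
finger_gap: 0.0668
gripper_force: 0.0
clock: 30.2
tcp_pos: [0.5795, 0.0145, 0.1543]
tool_rot: [-0.0, 0.916, 0.4, -0.001]
contact_force: [0.4, -0.3, -0.0]
finger_gap: 0.0798
gripper_force: 0.0
clock: 31.2
tcp_pos: [0.5801, 0.0143, 0.1549]
tool_rot: [-0.0, 0.638, 0.77, -0.0]
contact_force: [-0.2, -0.1, 0.4]
finger_gap: 0.08
gripper_force: 0.0
shift units [-0.87 -0.57  4.48] turn about tool z -0.044 curyaw 10.76 tilt [-9.e-04 -0.e+00 -1.e+00] q6 -0.283 tcp [0.5801 0.0143 0.1549] gap 0.08 t 31.2
note_block 0.88 [234. 168. 294. 274.] [567.3 -11.4] [ 60.3 115.4] 11.4
desk_tray 0.91 [176. 119. 305. 306.] [543.  -20.8] [136.3 216. ] 11.1
```

View pics/w7.png

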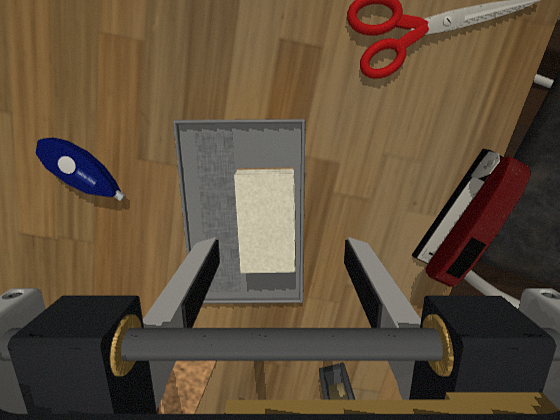

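The tray is now empty in front, and the block (px 234–294 × 175–274) is between the fingers' planes. Its fit is (0.5675, −0.014) at yaw 11.2°, consistent with earlier. Descend.

```bash
python3 -m crank '-0.44 -0.28 0.3 0 0 -0.04 80;-0.43 -0.28 0.8 0 0 0 80;0 0 0.9 0 0 0 80;0 0 0.9 0 0 0 80;0 0 0.7 0 0 0 80;0 0 0.3 0 0 0 80;0 0 0 0 0 0 80;0 0 0 0 0 0 80'
python3 - <<'E'
from h import *
plan(.5675,-.014,.0208,11.2)
E
```

```text
clock: 32.35
tcp_pos: [0.5697, -0.0149, 0.0391]
tool_rot: [0.001, 0.634, 0.773, 0.0]
contact_force: [0.7, 0.8, -0.5]
finger_gap: 0.0802
gripper_force: 0.0
shift units [ 0.05 -0.07  0.61] turn about tool z 0.008 curyaw 11.28 tilt [ 1.5e-03 -4.0e-04 -1.0e+00] q6 -0.345 tcp [ 0.5697 -0.0149  0.0391] gap 0.0802 t 32.35
```

```bash
python3 -m crank '0.05 -0.07 0.3 0 0 0 80;0 0 0.28 0 0 0 80;0 0 0 0 0 0 80;0 0 0 0 0 0 74;0 0 0 0 0 0 68;0 0 0 0 0 0 64;0 0 0 0 0 0 61;0 0 0 0 0 0 58;0 0 0 0 0 0 54;0 0 0 0 0 0 50;0 0 0 0 0 0 50' 25
python3 - <<'E'
from h import *
plan(.5675,-.014,.02,11.2)
E
```

```text
clock: 33.72
tcp_pos: [0.5671, -0.0136, 0.0211]
tool_rot: [0.0, 0.634, 0.773, 0.0]
contact_force: [1.8, -0.1, 0.1]
finger_gap: 0.0596
gripper_force: 25.0
shift units [-0.02  0.01  0.04] turn about tool z 0.008 curyaw 11.28 tilt [ 9.e-04 -2.e-04 -1.e+00] q6 -0.344 tcp [ 0.5671 -0.0136  0.0211] gap 0.0596 t 33.73
```

Block gripped: gap 59.6 mm, TCP z 0.021. Lift, and stop 110 mm short of the box to measure it clearly.

```bash
python3 -m crank '0 0 -0.2 0 0 0 50;0 0 -0.6 0 0 0 50;0 0 -1 0 0 0 50;0 0 -1 0 0 0 50;0 0 -1 0 0 0 50;0.5 -0.1 -1 0 0 0 50;0.8 -0.3 -1 0 0 0 50;0.9 -0.3 -0.2 0 0 0 50;0.9 -0.3 0 0 0 0 50;0.9 -0.3 0 0 0 0 50;0.9 -0.3 0 0 0 0 50;0.9 -0.3 0 0 0 0.4 50' && python3 -m crank '0.7 -0.3 0 0 0 0.4 50;0.4 0 0 0 0 0.4 50;0 0 0 0 0 0.47 50;0 0 0 0 0 0 50;0 0 0 0 0 0 50'
python3 - <<'E'
from h import *
C=cam('wrist')
im=snap('wrist','w8.png')
for d in robot.silhouettes('memo_box','wrist')[:1]:
    m=d['mask'].astype(np.uint8)
    r=cv2.minAreaRect((ray(C,cv2.findNonZero(m)[:,0],.016)[:,:2]*1000).astype(np.float32)); print(round(d['score'],2),np.round(d['rect']),np.round(r[0],1),np.round(r[1],1),round(r[2],1))
plan(.439,.289,.022,-5.4)
for d in robot.silhouettes('note_block','wrist')[:1]:
    m=d['mask'].astype(np.uint8); print('blk',d['rect'],cv2.minAreaRect(cv2.findNonZero(m)))
E
```

```text
clock: 35.22
tcp_pos: [0.4751, 0.1464, 0.2007]
tool_rot: [-0.001, 0.662, 0.75, -0.001]
contact_force: [-0.4, 0.4, -1.9]
finger_gap: 0.0596
gripper_force: 25.0
clock: 35.85
tcp_pos: [0.464, 0.1773, 0.2008]
tool_rot: [-0.0, 0.739, 0.673, -0.0]
contact_force: [1.2, 0.0, -2.5]
finger_gap: 0.0597
gripper_force: 25.0
shift units [ 3.63 -1.19  5.96] turn about tool z 0.0 curyaw -5.4 tilt [-5.e-04 -2.e-04 -1.e+00] q6 0.319 tcp [0.4643 0.1773 0.2009] gap 0.0597 t 35.95
blk [226.0, 162.5, 333.9, 330.0] ((280.5, 244.5), (167.0, 109.0), 90.0)
```

View pics/w8.png

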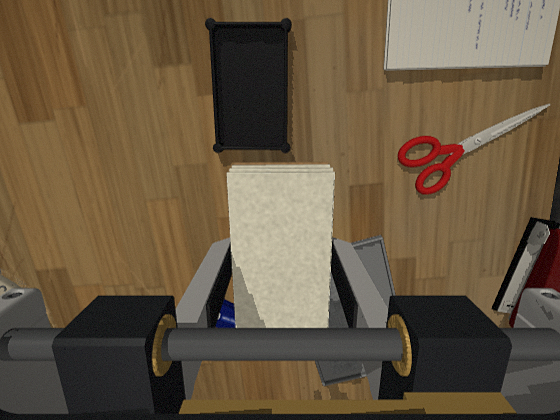

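The box is clearly visible, with corner posts at about (211,24), (286,24), (219,148) and (286,148). The network missed it, so I use these posts. I'll also check the block's offset in the hand from its front top edge (row ~173).

Run:
```python
from h import *
C=cam('wrist');im=cv2.imread('pics/w8.png');g=cv2.cvtColor(im,cv2.COLOR_BGR2HSV)[:,:,2]
m=(g<75).astype(np.uint8);m[160:]=0;m[:,:190]=0;m[:,310:]=0
n,l,s,c=cv2.connectedComponentsWithStats(m);k=1+np.argmax(s[1:,4]);m=(l==k).astype(np.uint8);print(s[k])
mo=cv2.morphologyEx(m,cv2.MORPH_OPEN,np.ones((13,13)))
for M in(m,mo):
  r=cv2.minAreaRect((ray(C,cv2.findNonZero(M)[:,0],.016)[:,:2]*1000).astype(np.float32));print(np.round(r[0],1),np.round(r[1],1),round(r[2],1))
P=ray(C,[(211,24),(286,24),(219,148),(286,148)],.016)[:,:2];print(np.round(P,4).tolist(),P.mean(0),np.degrees(np.arctan2(*((P[1]+P[3]-P[0]-P[2])[::-1]))),np.degrees(np.arctan2(*((P[0]+P[1]-P[2]-P[3])[::-1]))))
o=robot.get_obs();p=np.array(o['tcp_pos']);R=rot().as_matrix()
print('block edge in tool',(ray(C,[(229,173),(332,172)],p[2]+.0149)-p)@R)
```

```text
[  205    18    88   136 10014]
[440.5 292.1] [141.1  93.1] 84.7
[439.2 292.1] [133.7  84.2] 84.6
[[0.4066, 0.3605], [0.4855, 0.353], [0.3953, 0.2315], [0.4738, 0.224]] [0.44030188 0.29221985] -5.427476721852293 84.9139721750596
block edge in tool [[ 0.05370509 -0.02897651 -0.01490313]
 [ 0.05422996  0.02715718 -0.01492355]]
```

```bash
python3 -m crank '0.5 -0.15 0 0 0 0 50;0.8 -0.25 0 0 0 0 50;0.9 -0.3 0 0 0 0 50;0.9 -0.3 0 0 0 0 50;0.65 -0.18 0.5 0 0 0 50;0 0 1 0 0 0 50;0 0 1 0 0 0 50;0 0 1 0 0 0 50;0 0 0.7 0 0 0 50;0 0 0.4 0 0 0 50;0 0 0 0 0 0 50;0 0 0 0 0 0 50'
python3 - <<'E'
from h import *
plan(.4397,.2925,.0218,-5.3)
snap('wrist','w9.png')
E
```

```text
clock: 37.5
tcp_pos: [0.4405, 0.2935, 0.0637]
tool_rot: [0.0, 0.74, 0.673, 0.001]
contact_force: [-0.4, 0.9, -1.3]
finger_gap: 0.0599
gripper_force: 25.0
shift units [-0.04 -0.03  1.4 ] turn about tool z -0.011 curyaw -5.41 tilt [ 1.6e-03  8.0e-04 -1.0e+00] q6 0.551 tcp [0.4405 0.2935 0.0637] gap 0.0599 t 37.5
```

View pics/w9.png

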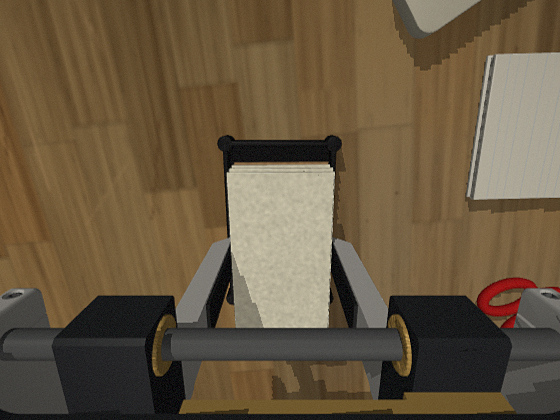

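The block sits square over the box, inside the walls at px 225–336. Lower it.

```bash
python3 -m crank '-0.04 -0.03 0.3 0 0 0 50;0 0 0.4 0 0 0 50;0 0 0.35 0 0 0 50;0 0 0.2 0 0 0 50;0 0 0.1 0 0 0 50;0 0 0 0 0 0 50;0 0 0 0 0 0 50'
python3 - <<'E'
from h import *
plan(.4397,.2925,.0212,-5.3)
E
```

```text
clock: 38.42
tcp_pos: [0.4391, 0.292, 0.0227]
tool_rot: [0.0, 0.74, 0.673, 0.0]
contact_force: [-0.7, -0.6, -1.5]
finger_gap: 0.0598
gripper_force: 25.0
shift units [0.02 0.02 0.05] turn about tool z -0.011 curyaw -5.41 tilt [ 7.e-04  2.e-04 -1.e+00] q6 0.549 tcp [0.4391 0.292  0.0227] gap 0.0598 t 38.42
```

```bash
python3 -m crank '0 0 0.05 0 0 0 50;0 0 0 0 0 0 58;0 0 0 0 0 0 64;0 0 0 0 0 0 72;0 0 0 0 0 0 76;0 0 0 0 0 0 76;0 0 -0.5 0 0 0 76;0 0 -1 0 0 0 76;0 0 -1 0 0 0 76;0 0 -1 0 0 0 76;0 0 -1 0 0 0 76;0 0 0 0 0 0 76'
python3 - <<'E'
from h import *
snap('wrist','w10.png')
plan(.4675,-.2412,.155,101)
E
```

```text
clock: 39.92
tcp_pos: [0.4406, 0.2927, 0.1591]
tool_rot: [0.001, 0.74, 0.673, 0.003]
contact_force: [-0.6, 0.2, 0.7]
finger_gap: 0.0758
gripper_force: 0.0
shift units [-17.61   2.61   0.06] turn about tool z 7.359 curyaw -5.41 tilt [ 0.0027  0.0012 -1.    ] q6 0.549 tcp [0.4394 0.2921 0.1573] gap 0.0761 t 39.98
```

View pics/w10.png

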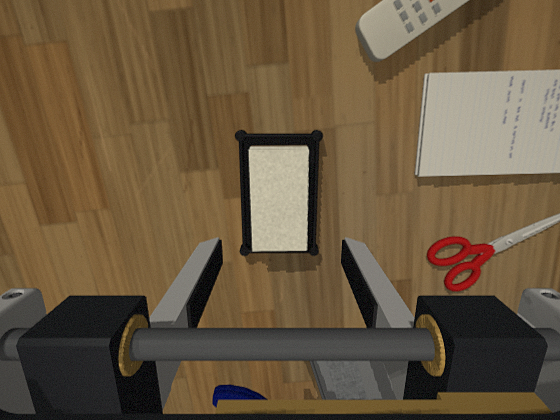

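The block lies flat inside the memo box (px 248–309 × 145–252). Now back to the mat for the glue stick.

```bash
python3 -m crank '-0.5 0.05 0 0 0 0 50;-0.9 0.15 0 0 0 0 50;-1 0.15 0 0 0 0 50;-1 0.15 0 0 0 0 50;-1 0.15 0 0 0 0 50;-1 0.15 0 0 0 0 50;-1 0.15 0 0 0 0 50;-1 0.15 0 0 0 0 50;-1 0.15 0 0 0 0 50;-1 0.15 0 0 0 0 50;-1 0.15 0 0 0 0 50;-1 0.15 0 0 0 0 50' && python3 -m crank '-1 0.15 0 0 0 0 50;-1 0.15 0 0 0 0 50;-1 0.15 0 0 0 0 50;-1 0.15 0 0 0 0 50;-1 0.15 0 0 0 0 50;-1 0.15 0 0 0 0 50;-0.2 0.16 0 0 0 0.9 50;0 0 0 0 0 0.9 50;0 0 0 0 0 0.9 50;0 0 0 0 0 0.9 50;0 0 0 0 0 0.9 50;0 0 0 0 0 0.9 50' && python3 -m crank '0 0 0 0 0 0.9 50;0 0 0 0 0 0.9 50;0 0 0 0 0 0.15 50;0 0 0 0 0 0 50;0 0 0 0 0 0 50'
python3 - <<'E'
from h import *
snap('wrist','w11.png')
plan(.4675,-.2412,.0474,100.9)
E
```

```text
clock: 41.48
tcp_pos: [0.4556, -0.0549, 0.1545]
tool_rot: [-0.001, 0.74, 0.673, -0.001]
contact_force: [1.1, 0.2, 0.1]
finger_gap: 0.0501
gripper_force: 0.0
clock: 42.98
tcp_pos: [0.4696, -0.2416, 0.1543]
tool_rot: [-0.001, 0.965, 0.261, -0.001]
contact_force: [-1.0, 0.4, -0.2]
finger_gap: 0.0499
gripper_force: 0.0
clock: 43.6
tcp_pos: [0.4711, -0.2417, 0.1557]
tool_rot: [-0.0, 0.995, 0.097, -0.0]
contact_force: [-0.5, -0.1, 0.3]
finger_gap: 0.0498
gripper_force: 0.0
shift units [-0.12 -0.04  3.61] turn about tool z 0.024 curyaw -78.86 tilt [-4.e-04  1.e-04 -1.e+00] q6 0.771 tcp [ 0.4712 -0.2416  0.1557] gap 0.0501 t 43.65
```

View pics/w11.png

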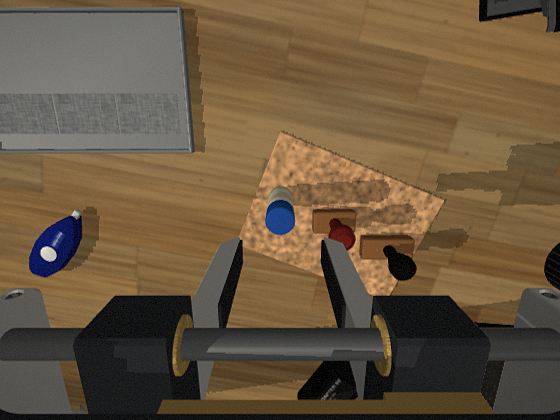

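All three stand upright on the mat: blue (280,215), red (341,235), black (402,262). The empty felt rests are visible too. Grasp the glue.

```bash
python3 -m crank '-0.12 -0.04 0.4 0 0 0.025 50;0 0 0.9 0 0 0 50;0 0 0.9 0 0 0 50;0 0 0.9 0 0 0 50;0 0 0.5 0 0 0 50;0 0 0 0 0 0 50;0 0 0 0 0 0 50'
python3 - <<'E'
from h import *
plan(.4675,-.2412,.0474,100.9)
E
```

```text
clock: 44.52
tcp_pos: [0.4682, -0.2416, 0.0487]
tool_rot: [0.001, 0.996, 0.094, 0.001]
contact_force: [0.1, -0.0, -0.9]
finger_gap: 0.05
gripper_force: 0.0
shift units [-0.02 -0.02  0.04] turn about tool z -0.006 curyaw -79.16 tilt [ 0.0012 -0.001  -1.    ] q6 0.773 tcp [ 0.4682 -0.2416  0.0487] gap 0.05 t 44.52
```

```bash
python3 -m crank '-0.02 -0.02 0.03 0 0 0 42;0 0 0 0 0 0 36;0 0 0 0 0 0 32;0 0 0 0 0 0 28;0 0 0 0 0 0 25;0 0 0 0 0 0 21;0 0 0 0 0 0 18;0 0 0 0 0 0 14;0 0 0 0 0 0 14' 10
python3 - <<'E'
from h import *
plan(.5275,-.09,.0474,100.9)
E
```

```text
clock: 45.65
tcp_pos: [0.467, -0.2408, 0.0471]
tool_rot: [0.0, 0.996, 0.094, 0.0]
contact_force: [-1.0, -0.3, 1.3]
finger_gap: 0.0256
gripper_force: 10.0
shift units [ 2.93 -4.56 -0.01] turn about tool z -0.006 curyaw -79.16 tilt [ 1.e-04 -2.e-04 -1.e+00] q6 0.773 tcp [ 0.467  -0.2408  0.0471] gap 0.0256 t 45.65
```

```bash
python3 -m crank '0 0 -0.3 0 0 0 14;0 0 -0.7 0 0 0 14;0 0 -0.8 0 0 0 14;0 0 -0.6 0 0 0 14;0.3 -0.5 0 0 0 0 14;0.58 -0.9 0 0 0 0 14;0.58 -0.9 0 0 0 0 14;0.58 -0.9 0 0 0 0 14;0.55 -0.85 0 0 0 0 14;0.34 -0.51 0 0 0 0 14;0 0 0.6 0 0 0 14;0 0 0.6 0 0 0 14' && python3 -m crank '0 0 0.6 0 0 0 14;0 0 0.3 0 0 0 14;0 0 0 0 0 0 14;0 0 0 0 0 0 14'
python3 - <<'E'
from h import *
plan(.5275,-.09,.0474,100.9)
E
```

```text
clock: 47.15
tcp_pos: [0.5275, -0.0889, 0.0823]
tool_rot: [0.0, 0.995, 0.095, -0.0]
contact_force: [0.1, 0.2, -1.1]
finger_gap: 0.0253
gripper_force: 10.0
clock: 47.65
tcp_pos: [0.5281, -0.0899, 0.0566]
tool_rot: [0.0, 0.996, 0.094, 0.0]
contact_force: [-0.3, 0.1, 0.6]
finger_gap: 0.0251
gripper_force: 10.0
shift units [-0.02 -0.    0.31] turn about tool z -0.007 curyaw -79.17 tilt [ 1.e-03 -4.e-04 -1.e+00] q6 1.083 tcp [ 0.5281 -0.0899  0.0566] gap 0.0251 t 47.65
```

```bash
python3 -m crank '-0.02 0 0.15 0 0 0 14;0 0 0.14 0 0 0 14;0 0 0 0 0 0 14;0 0 0 0 0 0 14' && python3 -m crank '0 0 0 0 0 0 30;0 0 0 0 0 0 40;0 0 0 0 0 0 50;0 0 0 0 0 0 50;0 0 -0.6 0 0 0 50;0 0 -1 0 0 0 50;0 0 -1 0 0 0 50;0 0 -1 0 0 0 50' && python3 -m crank '-0.25 0.5 0 0 0 0 50;-0.5 0.85 0 0 0 0 50;-0.5 0.85 0 0 0 0 50;-0.5 0.85 0 0 0 0 50;-0.5 0.85 0 0 0 0 50;-0.5 0.85 0 0 0 0 50;-0.5 0.85 0 0 0 0 50;-0.5 0.9 0.5 0 0 0 50;0 0 0 0 0 0 50;0 0 0 0 0 0 50'
python3 - <<'E'
from h import *
plan(.4538,-.3026,.0465,100.9)
E
```

```text
clock: 48.15
tcp_pos: [0.5269, -0.0899, 0.0473]
tool_rot: [0.0, 0.996, 0.094, -0.0]
contact_force: [-0.2, 0.2, -0.4]
finger_gap: 0.0252
gripper_force: 10.0
clock: 49.15
tcp_pos: [0.5269, -0.0899, 0.1563]
tool_rot: [0.0, 0.996, 0.094, -0.0]
contact_force: [-0.2, -0.2, -0.1]
finger_gap: 0.0502
gripper_force: 0.0
clock: 50.4
tcp_pos: [0.4524, -0.3022, 0.1395]
tool_rot: [-0.001, 0.996, 0.094, -0.001]
contact_force: [0.3, 0.6, -0.8]
finger_gap: 0.05
gripper_force: 0.0
shift units [0.05 0.03 3.1 ] turn about tool z -0.011 curyaw -79.21 tilt [-0.0013  0.0016 -1.    ] q6 0.665 tcp [ 0.4524 -0.3022  0.1395] gap 0.05 t 50.4
```

```bash
python3 -m crank '0.05 0.03 0.3 0 0 0 50;0 0 0.9 0 0 0 50;0 0 0.9 0 0 0 50;0 0 0.7 0 0 0 50;0 0 0.27 0 0 -0.01 50;0 0 0 0 0 0 50;0 0 0 0 0 0 50' && python3 -m crank '0 0 0 0 0 0 40;0 0 0 0 0 0 34;0 0 0 0 0 0 30;0 0 0 0 0 0 26;0 0 0 0 0 0 22;0 0 0 0 0 0 18;0 0 0 0 0 0 14;0 0 0 0 0 0 10;0 0 0 0 0 0 10' 12
python3 - <<'E'
from h import *
plan(.5149,-.0257,.0465,100.9)
E
```

```text
clock: 51.28
tcp_pos: [0.4555, -0.3035, 0.0491]
tool_rot: [0.001, 0.995, 0.095, 0.001]
contact_force: [0.3, -0.1, -0.3]
finger_gap: 0.0501
gripper_force: 0.0
clock: 52.4
tcp_pos: [0.4548, -0.3032, 0.0483]
tool_rot: [0.0, 0.995, 0.095, -0.0]
contact_force: [-0.4, -0.1, 1.6]
finger_gap: 0.0238
gripper_force: 12.0
shift units [ 3.72 -8.7   0.06] turn about tool z 0.004 curyaw -79.06 tilt [ 0.e+00 -1.e-04 -1.e+00] q6 0.665 tcp [ 0.4548 -0.3032  0.0483] gap 0.0238 t 52.4
```

```bash
python3 -m crank '0 0 -0.3 0 0 0 10;0 0 -0.7 0 0 0 10;0 0 -1 0 0 0 10;0 0 -1 0 0 0 10;0 0 -0.7 0 0 0 10;0.2 -0.5 0 0 0 0 10;0.4 -0.9 0 0 0 0 10;0.4 -0.95 0 0 0 0 10;0.4 -0.95 0 0 0 0 10;0.4 -0.95 0 0 0 0 10;0.4 -0.95 0 0 0 0 10;0.4 -0.95 0 0 0 0 10' && python3 -m crank '0.4 -0.9 0 0 0 0 10;0.4 -0.9 0 0 0 0 10;0.35 -0.75 0 0 0 0 10;0 0 0.5 0 0 0 10;0 0 0.8 0 0 0 10;0 0 0.8 0 0 0 10;0 0 0.7 0 0 0 10;0 0 0.4 0 0 0 10;0 0 0 0 0 0 10;0 0 0 0 0 0 10'
python3 - <<'E'
from h import *
plan(.5158,-.0255,.0483,100.9)
E
```

```text
clock: 53.9
tcp_pos: [0.4953, -0.1048, 0.158]
tool_rot: [-0.001, 0.995, 0.095, -0.001]
contact_force: [-0.0, 0.4, 0.3]
finger_gap: 0.024
gripper_force: 12.0
clock: 55.15
tcp_pos: [0.5161, -0.0258, 0.0636]
tool_rot: [0.0, 0.995, 0.095, 0.0]
contact_force: [-0.2, 0.2, -1.0]
finger_gap: 0.0234
gripper_force: 12.0
shift units [-0.01 -0.01  0.51] turn about tool z 0.003 curyaw -79.07 tilt [ 9.e-04 -3.e-04 -1.e+00] q6 1.196 tcp [ 0.5161 -0.0258  0.0636] gap 0.0234 t 55.15
```

```bash
python3 -m crank '0 0 0.25 0 0 0 10;0 0 0.18 0 0 0 10;0 0 0.06 0 0 0 10;0 0 0 0 0 0 10;0 0 0 0 0 0 10' && python3 -m crank '0 0 0 0 0 0 30;0 0 0 0 0 0 40;0 0 0 0 0 0 50;0 0 0 0 0 0 50;0 0 -0.6 0 0 0 50;0 0 -1 0 0 0 50;0 0 -1 0 0 0 50;0 0 -0.9 0 0 0 50' && python3 -m crank '-0.2 0.5 0 0 0 0 50;-0.4 0.9 0 0 0 0 50;-0.42 0.95 0 0 0 0 50;-0.42 0.95 0 0 0 0 50;-0.42 0.95 0 0 0 0 50;-0.42 0.95 0 0 0 0 50;-0.42 0.95 0 0 0 0 50;-0.42 0.95 0 0 0 0 50;-0.42 0.95 0 0 0 0 50;-0.42 0.95 0 0 0 0 50;-0.42 0.9 0 0 0 0 50;-0.4 0.8 0 0 0 0 50' && python3 -m crank '0 0 0.5 0 0 0 50;0 0 0 0 0 0 50;0 0 0 0 0 0 50'
python3 - <<'E'
from h import *
plan(.4358,-.3681,.0434,100.9)
E
```

```text
clock: 55.78
tcp_pos: [0.5158, -0.0256, 0.0486]
tool_rot: [0.0, 0.995, 0.095, 0.0]
contact_force: [0.3, 0.9, -0.8]
finger_gap: 0.0237
gripper_force: 12.0
clock: 56.78
tcp_pos: [0.5158, -0.0256, 0.1547]
tool_rot: [0.0, 0.995, 0.095, 0.0]
contact_force: [0.6, 0.2, 0.5]
finger_gap: 0.05
gripper_force: 0.0
clock: 58.28
tcp_pos: [0.434, -0.3692, 0.1517]
tool_rot: [-0.001, 0.995, 0.095, -0.001]
contact_force: [0.0, -0.1, -0.1]
finger_gap: 0.0498
gripper_force: 0.0
clock: 58.65
tcp_pos: [0.4356, -0.3667, 0.1378]
tool_rot: [-0.001, 0.995, 0.096, -0.0]
contact_force: [0.3, 0.7, -0.3]
finger_gap: 0.0498
gripper_force: 0.0
shift units [0.   0.05 3.15] turn about tool z 0.008 curyaw -79.02 tilt [-0.001   0.0014 -1.    ] q6 0.557 tcp [ 0.4356 -0.3667  0.1378] gap 0.0498 t 58.65
```

```bash
python3 -m crank '0 0.05 0.3 0 0 0.01 50;0 0 0.9 0 0 0 50;0 0 0.9 0 0 0 50;0 0 0.8 0 0 0 50;0 0 0.23 0 0 0 50;0 0 0 0 0 0 50;0 0 0 0 0 0 50' && python3 -m crank '0 0 0 0 0 0 40;0 0 0 0 0 0 34;0 0 0 0 0 0 30;0 0 0 0 0 0 26;0 0 0 0 0 0 22;0 0 0 0 0 0 18;0 0 0 0 0 0 14;0 0 0 0 0 0 10;0 0 0 0 0 0 10' 12
python3 - <<'E'
from h import *
plan(.5021,.0353,.0435,100.9)
E
```

```text
clock: 59.52
tcp_pos: [0.4368, -0.37, 0.0457]
tool_rot: [0.001, 0.996, 0.095, 0.001]
contact_force: [0.3, 0.1, 1.1]
finger_gap: 0.0495
gripper_force: 0.0
clock: 60.65
tcp_pos: [0.4361, -0.3694, 0.0447]
tool_rot: [-0.0, 0.996, 0.094, -0.0]
contact_force: [-0.6, 0.4, 1.8]
finger_gap: 0.0237
gripper_force: 12.0
shift units [  4.7  -12.84   0.04] turn about tool z -0.007 curyaw -79.17 tilt [-0.  0. -1.] q6 0.557 tcp [ 0.4361 -0.3694  0.0447] gap 0.0237 t 60.65
```

```bash
python3 -m crank '0 0 -0.3 0 0 0 10;0 0 -0.7 0 0 0 10;0 0 -1 0 0 0 10;0 0 -1 0 0 0 10;0 0 -0.8 0 0 0 10;0.2 -0.5 0 0 0 0 10;0.3 -0.9 0 0 0 0 10;0.35 -0.95 0 0 0 0 10;0.35 -0.95 0 0 0 0 10;0.35 -0.95 0 0 0 0 10;0.35 -0.95 0 0 0 0 10;0.35 -0.95 0 0 0 0 10' && python3 -m crank '0.35 -0.95 0 0 0 0 10;0.35 -0.95 0 0 0 0 10;0.35 -0.95 0 0 0 0 10;0.35 -0.95 0 0 0 0 10;0.35 -0.95 0 0 0 0 10;0.35 -0.95 0 0 0 0 10;0.35 -0.74 0 0 0 0 10;0.35 -0.25 0 0 0 0 10;0 0 0.5 0 0 0 10;0 0 0.8 0 0 0 10;0 0 0 0 0 0 10;0 0 0 0 0 0 10'
python3 - <<'E'
from h import *
plan(.5021,.0353,.0447,100.9)
E
```

```text
clock: 62.15
tcp_pos: [0.4668, -0.173, 0.1574]
tool_rot: [-0.001, 0.996, 0.095, -0.001]
contact_force: [0.7, -0.5, -1.2]
finger_gap: 0.0237
gripper_force: 12.0
clock: 63.65
tcp_pos: [0.5125, 0.0368, 0.1196]
tool_rot: [0.0, 0.996, 0.094, -0.0]
contact_force: [-0.0, 0.1, -0.1]
finger_gap: 0.0235
gripper_force: 12.0
shift units [-0.35 -0.02  2.5 ] turn about tool z -0.011 curyaw -79.21 tilt [-3.e-04 -3.e-04 -1.e+00] q6 1.319 tcp [0.5125 0.0368 0.1196] gap 0.0235 t 63.65
```

```bash
python3 -m crank '-0.35 -0.02 0 0 0 -0.01 10;0 0 0.6 0 0 0 10;0 0 0.8 0 0 0 10;0 0 0.6 0 0 0 10;0 0 0.2 0 0 0 10;0 0 0 0 0 0 10;0 0 0 0 0 0 10'
python3 - <<'E'
from h import *
plan(.5021,.0353,.0447,100.9)
E
```

```text
clock: 64.53
tcp_pos: [0.5027, 0.0359, 0.0545]
tool_rot: [0.0, 0.995, 0.095, 0.001]
contact_force: [0.8, -0.7, 0.4]
finger_gap: 0.0237
gripper_force: 12.0
shift units [-0.03  0.02  0.33] turn about tool z 0.003 curyaw -79.07 tilt [ 1.8e-03 -2.0e-04 -1.0e+00] q6 1.313 tcp [0.5027 0.0359 0.0545] gap 0.0237 t 64.53
```

```bash
python3 -m crank '-0.01 0.01 0.16 0 0 0 10;0 0 0.12 0 0 0 10;0 0 0.03 0 0 0 10;0 0 0 0 0 0 10;0 0 0 0 0 0 10' && python3 -m crank '0 0 0 0 0 0 30;0 0 0 0 0 0 40;0 0 0 0 0 0 50;0 0 0 0 0 0 50;0 0 -0.6 0 0 0 50;0 0 -1 0 0 0 50;0 0 -1 0 0 0 60;0 0 -0.8 0 0 0 80;0 0.7 0 0 0 0 94;0 0.7 0 0 0 0 94;0 0.7 0 0 0 0 94;0 0 0 0 0 0 94' && python3 -m crank '0 0 0 0 0 0 94;0 0 0 0 0 0 94'
python3 - <<'E'
from h import *
plan(.5144,-.0266,.1463,100.9)
C=cam('wrist');b=snap('wrist','w12.png');a=cv2.imread('pics/w2.png')
d=np.load('w2.npz');A=(d['K'],d['T'])
for q,z in (('desk_tray',.01),('short_stamp',.022),('long_stamp',.022),('glue_stick',.09)):
  r=robot.silhouettes(q,'wrist')[0];P=(ray(C,cv2.findNonZero(r['mask'].astype(np.uint8))[:,0],z)[:,:2]*1000).astype(np.float32)
  R=cv2.minAreaRect(P);print(q,round(r['score'],2),np.round(r['rect']),np.round(R[0],1),np.round(R[1],1),round(R[2],1))
v=np.hstack([a[150:260,170:410],b[150:260,170:410,::-1]])
cv2.imwrite('pics/cmp.png',cv2.resize(np.vstack([v[:,:240],v[:,240:]]),None,fx=2.6,fy=2.6,interpolation=cv2.INTER_CUBIC))
E
```

```text
clock: 65.15
tcp_pos: [0.5019, 0.0357, 0.0447]
tool_rot: [0.0, 0.995, 0.095, 0.0]
contact_force: [-0.1, 0.9, 4.9]
finger_gap: 0.0239
gripper_force: 12.0
clock: 66.65
tcp_pos: [0.514, -0.027, 0.1462]
tool_rot: [0.0, 0.996, 0.094, 0.0]
contact_force: [-0.4, 0.1, -0.1]
finger_gap: 0.0938
gripper_force: 0.0
clock: 66.9
tcp_pos: [0.5135, -0.0254, 0.1463]
tool_rot: [-0.0, 0.995, 0.096, -0.0]
contact_force: [0.4, -0.2, -0.5]
finger_gap: 0.0938
gripper_force: 0.0
shift units [ 0.02  0.04 -0.  ] turn about tool z 0.008 curyaw -79.02 tilt [-3.e-04  3.e-04 -1.e+00] q6 1.194 tcp [ 0.5135 -0.0254  0.1463] gap 0.0938 t 66.9
desk_tray 0.57 [176. 101. 389. 234.] [542.9 -20.9] [135.6 215.7] 11.0
short_stamp 0.89 [262. 185. 308. 224.] [508.4 -26.4] [43.1 46.4] 11.0
long_stamp 0.57 [192. 185. 250. 227.] [493.4  34.6] [44.2 58.5] 9.7
glue_stick 0.67 [333. 183. 376. 231.] [533.7 -79.2] [48.3 25.7] 58.1
```

View pics/cmp.png

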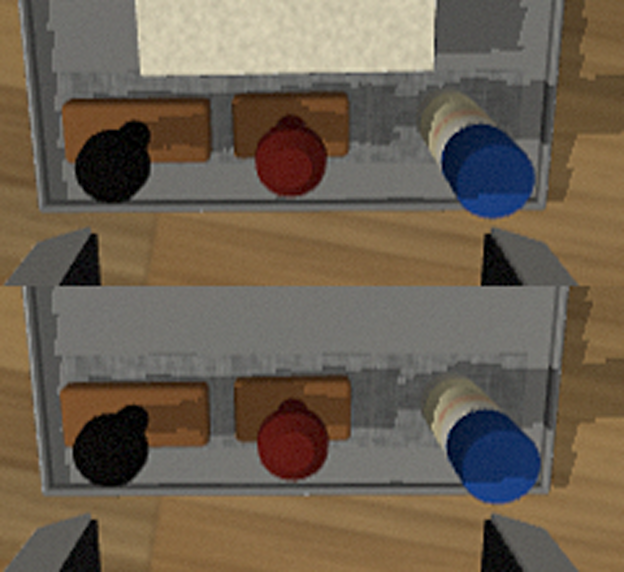

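Top is before, bottom is after, taken from the same camera pose. Allowing for the small shift of the view, all three are upright, turned as before and within ~1.5 mm of where they stood relative to the tray. The block was already seen flat in the box, and the gripper is clear, so I hand in.

```bash
python3 -c "
from cell import robot
print(robot.hand_in())"
```

```text
the job is handed in; nothing more can be done
None
```

The job is handed in, at about 67 s of the 131 s allowed: the note block lies flat in the memo box, and both stamps and the glue stick stand upright in their original tray places, within about 1.5 mm by the camera comparison.

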